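# Try the roller catch on the tool chest door

## Task

I have just reset the sprung roller catch on the little pine tool chest. Try it for me: push the open door gently until it snaps shut and take your hand off so that the catch alone holds it, easing off as soon as it has snapped so the rubber buffer is not crushed; then draw the door back out through the catch by its brass pull, leave it standing at least 60 degrees open and let go. Do not disturb the other things on the bench.

Things in the scene. Friction and masses are not known exactly. Their poses are not given: they have to be found in the camera images.
- chest: Small pine tool chest fixed to the bench, 180 wide (y), 115 high; origin on the bench. Its own -x side is the open front. In x the body runs from -62 to +70 mm; two 10 mm thick cheeks run on forward to -105 mm, and the door hangs between them, closing inward.
- chest_top (a point): Point on the chest's top (115 mm up) above its origin, chest axes. At the top's front, near the door's free edge, sits a brass catch, 20 mm high, on a slotted plate: a sprung white roller and a black rubber buffer pointing forward. The plate is screwed down anywhere within 11 mm either way front to back (not measured), so where the shut door comes to rest varies by that much.
- door (a joint): Door angle in rad: 0 is square to the chest; grows to 1.7 as it opens, clockwise from above, about a vertical hinge at the chest's +y cheek. It stays where left. Snapped shut it rests on the buffer anywhere from about -0.09 (recessed) to 0.11. The roller resists from about 0.09 to 0.12 before that rest; passing it takes 2 to 7 N at the pull; past the hump the door jumps home.
- hinge (a point): Point on the door's hinge axis, 67 mm above the bench, mid-plane of the panel; in the chest's frame x -85, y +70 mm. Its axes turn with the door: -x is the normal of the outer face, -y runs along the door to its free edge. Panel 146 wide, 14 thick, from 4 to 113 mm above the bench, about 0.3 kg; a steel pin and a brass upstand on its top reach 130 mm.
- pull (a point): Point on the brass pull, a bare upright round post 12 mm in diameter, from 86 to 166 mm above the bench; the point is on its axis, 142 mm up. Axes as the hinge point, in whose frame the post is at x -47, y -118 mm: 40 mm off the door's outer face (34 mm clear behind it). A 10 mm round arm joins it to the door at 94 mm height.
- buffer (a joint): How far the rubber buffer is pressed in, in m: 0 free, at most 0.006, about 5 N per mm. With the door snapped and held by the catch alone it reads about 0.0004 to 0.0012; 0 while the door is not past the catch. Above 0.0035 (17 N) it is crushed: a slow push at the pull (12 mm/s) that ends at 8 to 10 N snaps the door and spares the buffer.
- schooner: Bystander, loose: miniature two-masted schooner, black hull, white deck, 140 long, 36 wide, 110 high; origin under its middle.
- decanter: Bystander, loose: squat amber glass decanter, 84 in diameter, 106 high; origin under its middle.
- pin_vise: Bystander, loose: brass pin vise lying on the bench, 105 long, 10 thick; origin under its middle.
- bending_tool: Bystander, loose: boxwood bending tool lying on the bench, 125 long, 30 wide, 14 thick; origin under its middle.

How it is judged:
By the outcome, as a careful person would: the job done as asked, in the order asked, and still so for the second after the job is handed in, with the robot touching nothing.
It also fails if it takes over 45 s, if anything falls off the work surface, if the arm or the gripper's body presses on something with over 40 N, if the wrist force passes 120 N, or if a joint passes its speed limit or range.

## Robot

A 7-joint arm with a two-finger parallel gripper is mounted at the origin on the work surface. World frame = base frame: x ahead of the robot, y to its left, z up, the work surface at z = 0. Lengths are in m, angles in degrees, forces in N, time in s.
With the tool pointing down it reaches from about 0.4 to 0.875 m from the base axis. Payload 6.5 kg.
Tool frame: the origin (TCP) lies midway between the tips of the shut fingers; the grasp point (between the pads) lies 19 mm behind it (arm.grip_point_offset is the distance from the TCP to the grasp point, in m); z points along the fingers, x is the direction in which the jaws open and shut, and the axes are right-handed (so a half turn about z gives the same grasp; the last joint's range is limited). The gripper opens to 85 mm and grips with 20 to 120 N. Pads are 22 mm wide; open, the fingers measure 114 mm over their backs; the gripper's body (76 mm by 85 mm) begins 54 mm behind the grasp point. The pads swing forward as they close: fully open they stand 13 mm farther back than shut.
Start: joints at [-73.751, 30.733, -0.252, 88.115, 0.149, 61.152, -4.079], TCP at [0.223, 0.611, 0.204] pointing down, gripper open.
Joint ranges: [-154.64, 154.64], [-21.42, 123.67], [-72.66, 72.17], [13.99, 137.28], [-74.86, 254.86], [10.95, 109.41], [-158.01, 158.01]. Speed limits (degrees/s): [136.94, 136.94, 180, 180, 180, 180, 180].

## Interface

Orientations are given as a 3x3 rotation matrix whose columns are the frame's x, y, z axes.
In Python, from station import arm, fingers, planner, optics, models gives the robot as it stands. Calls block until the motion is done:
- arm.movep(position, orientation): joint-space move of the TCP to a pose.
- arm.line_to(position, ori=None, velocity=0.15, stop_force=None): straight line of the TCP; ori=None keeps the orientation; velocity is the mean speed in m/s. With stop_force (N) it stops when the force on the tool has changed by that much, and returns True; else False.
- arm.move_j(angles): joint-space move.
- fingers.set_gripper(opening, newtons=None): opening from 0.0 (shut) to 1.0 (fully open); newtons is the grip in N (None keeps the last); returns when the fingers have stopped.
- arm.pause(seconds).
- planner.inverse_kinematics(position, orientation): joint angles nearest the present ones, or None.
- arm.observe(): the state.
- optics.grab_frame(name): name is "scene" or "side" or "wrist"; returns a dict with "frame" (384x512x3 uint8, red, green, blue), "z_map" (384x512 float32, m along the optical axis (not along the pixel's ray), 0 where there is no reading), "mtx" (3x3 intrinsics, pixels), "T" (4x4, takes a point from camera to world coordinates). Camera axes: x right, y down, z forward; pixel columns grow to the right and rows downward; lengths in m; the calibration is good to about 2 mm. The wrist camera is an equidistant fisheye: a pixel r from the principal point sees the ray r / f radians off the axis. A picture is of the moment at which its call begins.
A pose or a line that the arm cannot do raises arm.IKError and nothing moves.
- arm.hand_in(): hands the job in, once; it reports no verdict.
Trained networks look in a picture, given as the dict that the camera call returned (one of the last four; its "shot" number tells which), for a name from the list of things; names that differ only in an ending like _2 or _b are one class to them, and where a whole thing is asked for, a point or a joint stands for the part that bears it (a point fixed in the world has none). Each returns a list of dicts, best first, with "conf" (0 to 1); they miss things now and then, are a little off and sometimes report something else, mostly with a low value. They report only what shows in the picture. A call takes as long as a camera call.
- models.boxes_of(picture, name): "point" ([x, y, z] in m, in world coordinates, good to about 4 mm: the middle of the surface that is visible of it).
The state is a dict: "time": time; "joint_positions": joint angles; "qd": joint speeds; "effort": joint torques, N m; "eef_pos": TCP position; "tcp_rot": TCP orientation; "wrist_force": force on the tool from outside, world axes, zero at the start; "wrist_torque": the same for the moment, N m; "opening": opening from 0.0 (shut) to 1.0 (fully open).
Only numpy, scipy, OpenCV 4.12 (cv2) and the standard library are available. Lean on these libraries where they do the work, as an engineer would, in place of code of your own. Each camera call takes 0.05 s, during which the arm holds its last target.

## Working session

There is one attempt and no reset: what is moved stays moved. The work goes in short steps, each a Python script; the robot and the scene stay as the last script left them, time stands still between calls to the robot, and variables do not carry over. Pictures are saved under pics/ and viewed, and the job is handed in when it is done.

```bash
ls; mkdir -p pics; python3 - <<'E'
from station import arm, fingers, planner, optics, models
import cv2,numpy as np
s=arm.observe(); print(s['time'],s['eef_pos'],s['tcp_rot'],s['opening'])
for n in ['scene','side','wrist']:
    f=optics.grab_frame(n); cv2.imwrite(f'pics/{n}0.png',f['frame'][:,:,::-1]); 
    print(n,np.round(f['T'],3).tolist(),np.round(f['mtx'],1).tolist())
    np.savez(f'{n}0.npz',**{k:f[k] for k in('frame','z_map','mtx','T')})
    for o in ['chest','door','pull','hinge','schooner','decanter','pin_vise','bending_tool']:
        r=models.boxes_of(f,o); print(o,[(np.round(a['point'],3).tolist(),round(a['conf'],2)) for a in r[:2]])
print(arm.observe()['time'])
E
```

```text
pics
0.0 [0.22252739 0.61001114 0.20362675] [[ 3.42652988e-01  9.39461908e-01 -5.03678055e-04]
 [ 9.39460472e-01 -3.42653347e-01 -1.64469350e-03]
 [-1.71771387e-03  9.03735198e-05 -9.99998521e-01]] 0.9997309386392805
scene [[-0.297, 0.83, -0.472, 1.126], [0.955, 0.251, -0.16, 0.208], [-0.014, -0.498, -0.867, 0.996], [0.0, 0.0, 0.0, 1.0]] [[489.5, 0.0, 258.6], [0.0, 489.5, 196.5], [0.0, 0.0, 1.0]]
chest [([0.699, 0.014, 0.115], 0.69)]
door [([0.551, 0.016, 0.099], 0.87)]
pull [([0.553, 0.018, 0.103], 0.87)]
hinge [([0.555, 0.018, 0.1], 0.78)]
schooner [([0.666, 0.191, 0.031], 0.93)]
decanter []
pin_vise [([0.55, 0.016, 0.1], 0.63), ([0.566, 0.273, 0.009], 0.5)]
bending_tool [([0.524, -0.182, 0.013], 0.78)]
side [[-0.998, -0.037, 0.046, 0.59], [-0.059, 0.738, -0.672, 0.538], [-0.009, -0.674, -0.739, 0.629], [0.0, 0.0, 0.0, 1.0]] [[357.6, 0.0, 248.6], [0.0, 357.6, 183.1], [0.0, 0.0, 1.0]]
chest [([0.651, 0.047, 0.102], 0.61)]
door [([0.544, 0.022, 0.098], 0.73), ([0.652, 0.045, 0.108], 0.21)]
pull [([0.547, 0.025, 0.09], 0.91)]
hinge [([0.544, 0.024, 0.094], 0.58)]
schooner [([0.653, 0.204, 0.032], 0.58)]
decanter [([0.634, -0.172, 0.067], 0.61)]
pin_vise [([0.565, 0.275, 0.013], 0.73), ([0.546, 0.025, 0.095], 0.46)]
bending_tool [([0.517, -0.177, 0.011], 0.58)]
wrist [[0.342, 0.904, 0.256, 0.158], [0.94, -0.329, -0.094, 0.634], [-0.0, 0.273, -0.962, 0.373], [0.0, 0.0, 0.0, 1.0]] [[297.3, 0.0, 257.5], [0.0, 297.3, 193.9], [0.0, 0.0, 1.0]]
chest []
door []
pull []
hinge []
schooner []
decanter []
pin_vise []
bending_tool []
1.35
```

View pics/scene0.png

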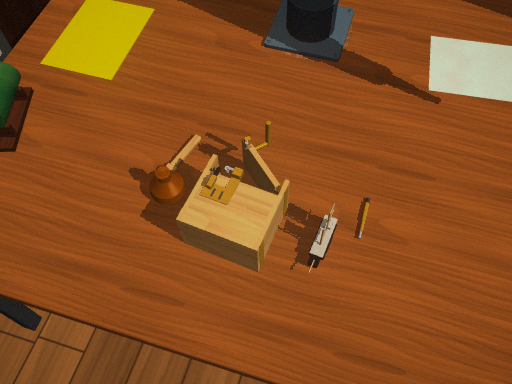

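View pics/side0.png

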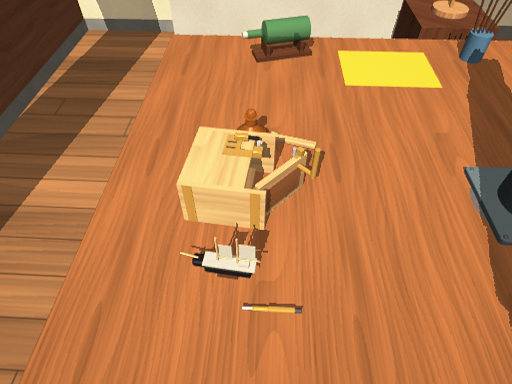

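The scene view shows the chest at about (235,215) px with its open front toward the robot. The door is ajar, with its post at (268,132). The decanter is at (167,185), the boxwood tool at (185,152), the schooner at (323,240) and the pin vise at (363,217). Next I'll fit the chest and the post from depth.

```bash
cat > h.py <<'E'
import numpy as np,cv2
def cloud(d):
    z=d['z_map'];v,u=np.nonzero(z>0);zz=z[v,u];m=d['mtx']
    p=np.stack([(u-m[0,2])/m[0,0]*zz,(v-m[1,2])/m[1,1]*zz,zz],1)
    return p@d['T'][:3,:3].T+d['T'][:3,3],u,v,d['frame'][v,u]
E
python3 - <<'E'
from h import *
vis=[]
for n in['scene','side']:
    d=np.load(n+'0.npz');P,u,v,c=cloud(d)
    b=(abs(P[:,1]-.02)<.2)&(abs(P[:,0]-.62)<.2)
    tbl=b&(P[:,2]<.006)&(P[:,2]>-.01);print(n,'table z',np.median(P[tbl,2]))
    t=b&(abs(P[:,2]-.115)<.004)
    r=cv2.minAreaRect(P[t][:,:2].astype(np.float32)*1000);print(n,'top',r,t.sum())
    hi=b&(P[:,2]>.138)&(P[:,0]<.6);print('post hi',np.round(np.median(P[hi],0),4),hi.sum(),np.round(P[hi].min(0),3),np.round(P[hi].max(0),3))
    # top-down map 1mm/px height>0.02
    img=np.zeros((400,400,3),np.uint8);o=b&(P[:,2]>.01)
    o=np.nonzero(o)[0];o=o[np.argsort(P[o,2])]
    for i in o:
        x=int((P[i,1]+.18)*1000);y=int((P[i,0]-.42)*1000)
        h=int(np.clip(P[i,2]/.17,0,1)*255)
        cv2.circle(img,(x,399-y),1,cv2.applyColorMap(np.uint8([[h]]),cv2.COLORMAP_JET)[0,0].tolist(),-1)
    vis.append(img[:,::-1])
cv2.imwrite('pics/top0.png',np.hstack(vis))
E
```

```text
scene table z -0.001209353441463279
scene top ((624.369140625, 2.56005859375), (182.6355743408203, 265.1217041015625), 84.0408706665039) 5148
post hi [0.4973 0.0212 0.1578] 53 [0.488 0.015 0.139] [0.501 0.026 0.168]
side table z -0.0003457621007786904
side top ((621.5973510742188, 4.672393798828125), (184.33804321289062, 268.26141357421875), 84.11383056640625) 4320
post hi [0.4939 0.0259 0.1564] 84 [0.487 0.018 0.139] [0.499 0.029 0.167]
```

View pics/top0.png

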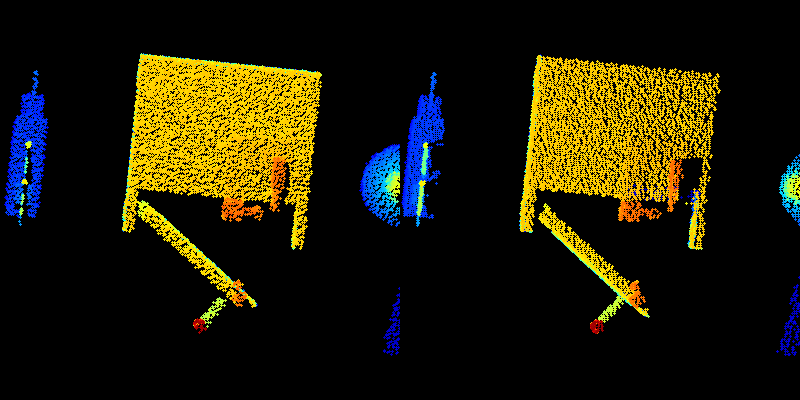

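The top map fits: chest yaw is about -6° and the door is about 33° open. I'll straddle the post with half-open jaws aligned to the door normal. The outer finger pushes and the inner finger pulls. First I need the exact geometry.

```bash
cat >> h.py <<'E'
def model_fit():
    from scipy.optimize import least_squares
    pts=[]
    for n in['scene','side']:
        P,u,v,c=cloud(np.load(n+'0.npz'));pts.append(P)
    return np.vstack(pts)
E
python3 - <<'E'
from h import *
for n in['scene','side']:
    P,u,v,c=cloud(np.load(n+'0.npz'))
    P=P[(abs(P[:,1]-.01)<.13)&(abs(P[:,0]-.62)<.16)]
    top=P[(abs(P[:,2]-.115)<.004)&(P[:,0]>.6)][:,:2]
    # yaw scan: sharpest sides
    best=None
    for a in np.radians(np.arange(-10,0,.1)):
        q=top@np.array([[np.cos(a),-np.sin(a)],[np.sin(a),np.cos(a)]])
        w=np.ptp(np.percentile(q[:,1],[.5,99.5]))+np.ptp(np.percentile(q[:,0],[1,99.5]))*0
        if best is None or w<best[0]:best=(w,a,q)
    w,a,q=best;lo,hi=np.percentile(q[:,1],[.3,99.7]);bk=np.percentile(q[:,0],99.7)
    R=np.array([[np.cos(a),-np.sin(a)],[np.sin(a),np.cos(a)]])
    org=R@np.array([bk-.070,(lo+hi)/2])
    A=(P[:,:2]-org)@R  # chest coords
    ck=P[:,2]>.108; ck&=P[:,2]<.119
    f1=A[ck&(abs(A[:,1]-.085)<.008),0]; f2=A[ck&(abs(A[:,1]+.085)<.008),0]
    hi_=(P[:,2]>.138)&(A[:,0]<-.1); post=np.median(A[hi_],0); pz=P[hi_,2]
    h=np.array([-.085,.070]); d=post-h
    # hinge frame at 0: post at (-.047,-.118); rotates clockwise by th
    th=-(np.arctan2(d[1],d[0])-np.arctan2(-.118,-.047))
    th=(th+np.pi)%(2*np.pi)-np.pi
    print(n,'yaw',np.degrees(a),'width',w,lo,hi,'org',org,'cheek fronts',np.percentile(f1,1),np.percentile(f2,1),'post r',np.hypot(*d),'th',np.degrees(th),'hinge w',org+R@h,'post w',org+R@post)
    # door panel outer face/top
    dp=(P[:,2]>.105)&(P[:,2]<.117)&(A[:,0]<-.11)&(A[:,1]>-.07)
    l=cv2.fitLine(A[dp].astype(np.float32),cv2.DIST_HUBER,0,.01,.01).ravel();print('door line deg',np.degrees(np.arctan2(l[0],l[1])))
    s=(P[:,2]>.122)&(P[:,2]<.138)&(A[:,0]>-.14);print('catch x range',A[s].min(0),A[s].max(0))
E
```

```text
scene yaw -6.400000000000013 width 0.17905943402412425 -0.017315822611538707 0.16274002384716543 org [ 0.68568663 -0.00374399] cheek fronts -0.10326706226375439 -0.1017123388047185 post r 0.12390336821671911 th 35.9998602225926 hinge w [0.60901918 0.07529463] post w [0.49754441 0.02120747]
door line deg 34.00003
catch x range [-0.08539732 -0.06544012] [-0.01703944 -0.00726159]
side yaw -6.300000000000014 width 0.17986440186864563 -0.016231261410554886 0.16462725888344812 org [ 0.68477533 -0.00095109] cheek fronts -0.10344800915463877 -0.10328257711304871 post r 0.12537566180136192 th 37.3252818699896 hinge w [0.60797005 0.07795359] post w [0.49402602 0.02564858]
door line deg 36.26912
catch x range [-0.08426206 -0.06600019] [-0.01863911 -0.00748107]
```

```bash
cat >> h.py <<'E'
YAW=np.radians(-6.35);ORG=np.array([.6846,-.0022])
def rot(a):return np.array([[np.cos(a),-np.sin(a)],[np.sin(a),np.cos(a)]])
HINGE=ORG+rot(YAW)@np.array([-.085,.070])
def post(th):return HINGE+rot(YAW-th)@np.array([-.047,-.118])
def pose(th,off=0,z=.120,s=1,ath=None):
    # off: metres along outer normal; returns pos, ori
    n=rot(YAW-th)@np.array([-1.,0]); p=post(th)+off*n
    a=ath if ath is not None else th
    nx=rot(YAW-a)@np.array([-1.,0])
    x=np.array([*(s*nx),0]);zz=np.array([0,0,-1.]);y=np.cross(zz,x)
    return np.array([*p,z]),np.stack([x,y,zz],1)
def angle_of(p):
    d=np.asarray(p)[:2]-HINGE; d=rot(-YAW)@d
    t=-(np.arctan2(d[1],d[0])-np.arctan2(-.118,-.047));return (t+np.pi)%(2*np.pi)-np.pi
E
python3 - <<'E'
from h import *
from station import arm,planner
print(HINGE,post(np.radians(35.5)))
for s in(1,-1):
  for t in(75,35,15,0,-6):
    for z in(.25,.12):
      q=planner.inverse_kinematics(*pose(np.radians(t),0,z,s));print(s,t,z,None if q is None else np.round(q,1))
print(arm.observe()['time'])
E
```

```text
[0.60786361 0.07677168] [0.49412602 0.02023177]
1 75 0.25 [-29.4  12.6  13.9 108.8  -3.5  59.   84.6]
1 75 0.12 [-23.2  22.8   7.  115.6  -4.1  41.9  84.9]
1 35 0.25 [-19.3  12.5  13.8 108.9  -3.5  59.  134.7]
1 35 0.12 [-10.7  22.7   3.9 115.5  -2.3  41.9 133.3]
1 15 0.25 [ 43.6  26.8 -61.2 102.2  25.5  66.4 133.1]
1 15 0.12 [ -3.5  24.9   0.4 111.6  -0.2  43.5 155.7]
1 0 0.25 [ 43.7  30.3 -61.3  98.3  28.4  68.6 148.6]
1 0 0.12 [ 42.6  42.8 -61.6 105.1  43.8  59.8 136.9]
1 -6 0.25 [ -44.7   31.    63.   101.4  -30.    66.5 -152.9]
1 -6 0.12 [ -42.7   44.8   62.4  108.1  -47.5   58.  -139.3]
-1 75 0.25 [-53.8  15.1  43.6 110.  -12.1  59.5 -86.3]
-1 75 0.12 [-47.1  26.7  37.5 116.9 -23.3  43.8 -76.7]
-1 35 0.25 [-40.9  14.5  39.9 110.  -10.7  59.3 -37.7]
-1 35 0.12 [-34.6  25.9  34.1 116.8 -20.9  43.2 -28.9]
-1 15 0.25 [-34.8  17.7  39.2 106.4 -12.8  60.4 -11.9]
-1 15 0.12 [-28.4  28.   32.5 113.  -21.   44.8  -5.2]
-1 0 0.25 [-30.2  20.8  37.6 102.4 -14.2  61.6   6. ]
-1 0 0.12 [-24.3  30.2  30.7 108.9 -20.8  46.4  11.2]
-1 -6 0.25 [-28.4  22.1  36.7 100.6 -14.7  62.2  12.8]
-1 -6 0.12 [-22.9  31.1  30.  107.1 -20.6  47.2  17.4]
1.35
```

```bash
python3 - <<'E'
from h import *
from station import arm,planner,fingers,optics
t=np.radians(35.5)
arm.movep(*pose(t,0,.26,-1))
fingers.set_gripper(.38,20)
s=arm.observe();print(s['time'],s['eef_pos'],s['opening'],s['wrist_force'],pose(t,0,.26,-1)[0])
for n in['wrist','side','scene']:
    f=optics.grab_frame(n);cv2.imwrite(f'pics/{n}1.png',f['frame'][:,:,::-1])
E
```

```text
4.2333 [0.4941211  0.02022359 0.2600022 ] 0.3797950581614302 [0.30719127 0.27078825 0.28443234] [0.49412602 0.02023177 0.26      ]
```

View pics/wrist1.png

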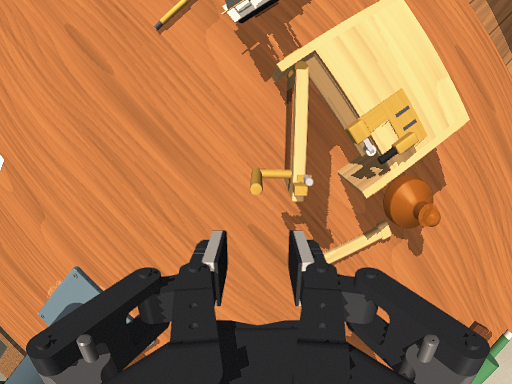

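View pics/side1.png

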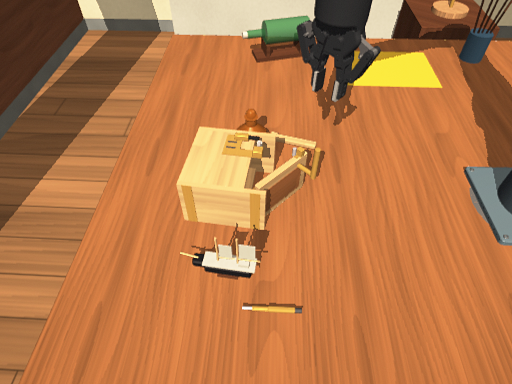

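The wrist view shows the post at (256,180), on the jaws' mid-column (about 257). I'll confirm the along-door offset by reprojection before descending.

```bash
python3 - <<'E'
from h import *
from station import optics,arm
f=optics.grab_frame('wrist')
def fish(p):
    c=np.linalg.inv(f['T'])@np.array([*p,1]);r=np.hypot(c[0],c[1]);a=np.arctan2(r,c[2])
    return f['mtx'][0,0]*a*c[:2]/r+f['mtx'][:2,2]
for z in(.166,.12,.099):print(z,fish([*post(np.radians(35.5)),z]))
im=np.ascontiguousarray(f['frame'][:,:,::-1])
for z in(.166,.099):cv2.circle(im,tuple(int(round(k)) for k in fish([*post(np.radians(35.5)),z])),1,(0,0,255),-1)
cv2.circle(im,tuple(int(round(k)) for k in fish([*HINGE,.113])),2,(255,0,0),-1)
cv2.imwrite('pics/w2.png',cv2.resize(im[40:240,180:380],(800,800)[:2],interpolation=0)[:600])
E
```

```text
0.166 [257.11208003 188.3447886 ]
0.12 [257.15065225 177.31636348]
0.099 [257.16493528 173.25903692]
```

View pics/w2.png

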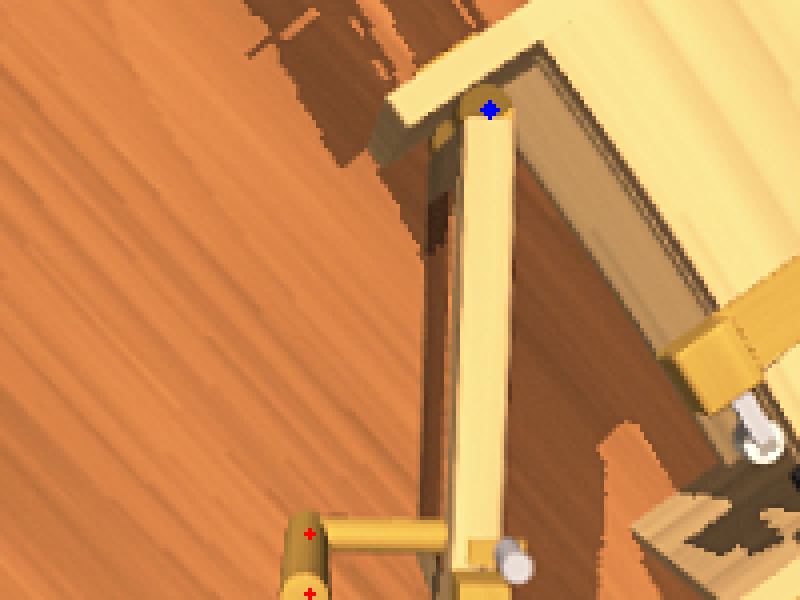

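The model matches the image to within about 1 mm. Next I descend around the post and bring the door close to the catch.

```bash
python3 - <<'E'
from h import *
from station import arm,optics
r=np.radians
p,R=pose(r(35.5),0,.117,-1)
print(arm.line_to(p,velocity=.1,stop_force=6), arm.observe()['wrist_force'])
for t in(30,25,20,17):
    hit=arm.line_to(*pose(r(t),-.003 if t>17 else -.003,.117,-1),velocity=.03,stop_force=6)
    s=arm.observe();print(t,hit,round(s['time'],2),s['wrist_force'].round(2) if hasattr(s['wrist_force'],'round') else s['wrist_force'])
    if hit:break
f=optics.grab_frame('wrist');cv2.imwrite('pics/w3.png',f['frame'][:,:,::-1])
f=optics.grab_frame('scene');cv2.imwrite('pics/s3.png',cv2.resize(f['frame'][90:290,130:400,::-1],None,fx=2.9,fy=2.9))
E
```

```text
False [1.09010722 0.21038318 0.0403791 ]
30 False 6.67 [-0.34 -0.07 -0.01]
25 False 7.18 [-0.22  0.85 -0.11]
20 False 7.7 [0.05 0.01 0.38]
17 False 8.07 [-0.31 -0.66 -0.35]
```

View pics/w3.png

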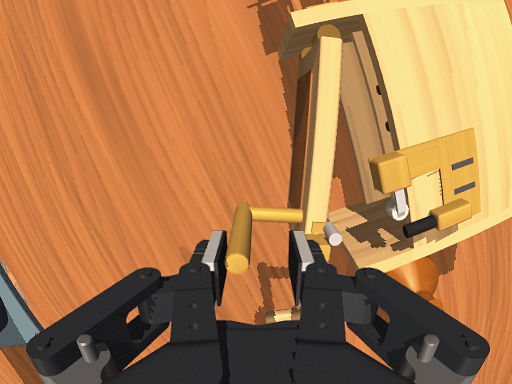

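View pics/s3.png

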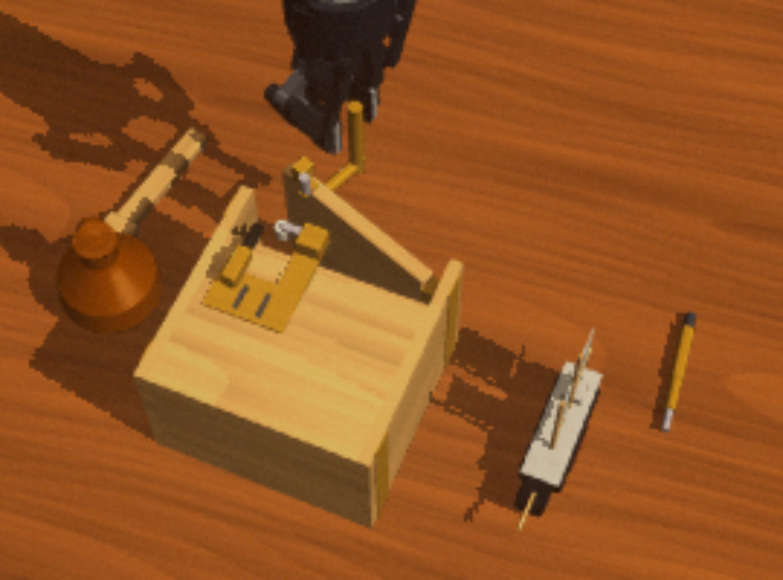

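The post is between the jaws (about (240,240) px) with the outer finger on it, and the door is about 20° open. Now the slow push through the catch, easing off at once when the force threshold trips.

```bash
python3 - <<'E'
from h import *
from station import arm,optics
r=np.radians
print(arm.line_to(*pose(r(16),-.009,.117,-1),velocity=.02,stop_force=5))
s=arm.observe();print(s['time'],s['wrist_force'])
arm.line_to(*pose(r(16),-.007,.117,-1),velocity=.02)
print(arm.observe()['wrist_force'])
hit=arm.line_to(*pose(r(-8),-.010,.117,-1,ath=r(3)),velocity=.011,stop_force=8.5)
s=arm.observe(); p=np.array(s['eef_pos']);n=rot(YAW)@np.array([-1.,0])
q=p.copy();q[:2]+=n*.009
arm.line_to(q,velocity=.05)
s2=arm.observe()
print('hit',hit,s['time'],p,s['wrist_force'],'post angle est deg',np.degrees(angle_of(p[:2]+n*.010)))
print(s2['time'],s2['eef_pos'],s2['wrist_force'])
f=optics.grab_frame('wrist');cv2.imwrite('pics/w4.png',f['frame'][:,:,::-1])
f=optics.grab_frame('scene');cv2.imwrite('pics/s4.png',cv2.resize(f['frame'][90:290,130:400,::-1],None,fx=2.9,fy=2.9))
E
```

```text
False
8.725 [0.26617461 0.11437377 0.08111494]
[-0.71414305 -0.11281995  0.01218468]
hit True 12.75 [ 0.56636305 -0.03815255  0.11619645] [-1.91831467  0.82961809  1.26067516] post angle est deg -3.7474455493142806
13.075 [ 0.55726069 -0.03719894  0.1162403 ] [ 0.26926218 -0.63058079  0.0714732 ]
```

View pics/w4.png

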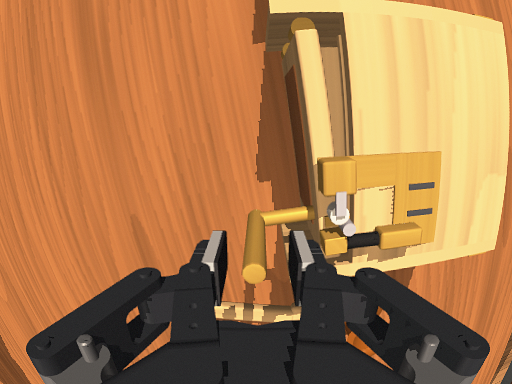

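View pics/s4.png

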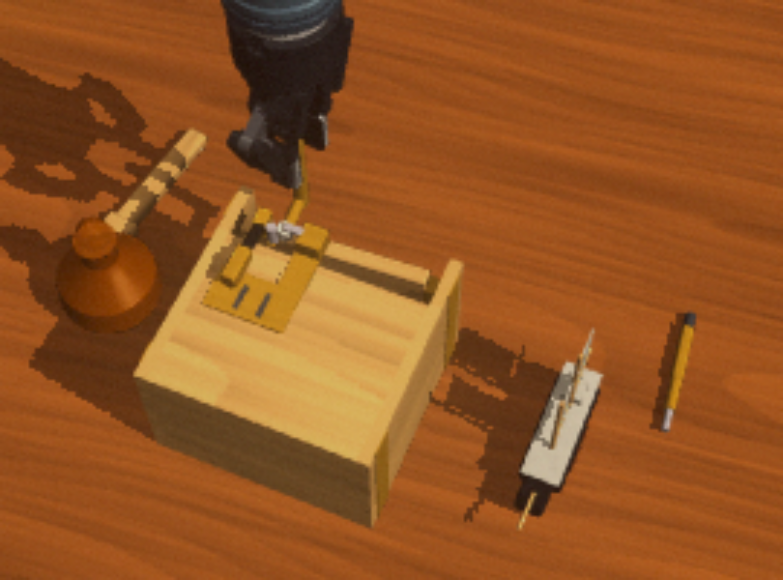

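```bash
python3 - <<'E'
import cv2
im=cv2.imread('pics/w4.png');a=cv2.resize(im[140:290,230:430],None,fx=4,fy=4,interpolation=cv2.INTER_CUBIC);cv2.imwrite('pics/w4z.png',a)
E
```

```text
(no output)
```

View pics/w4z.png

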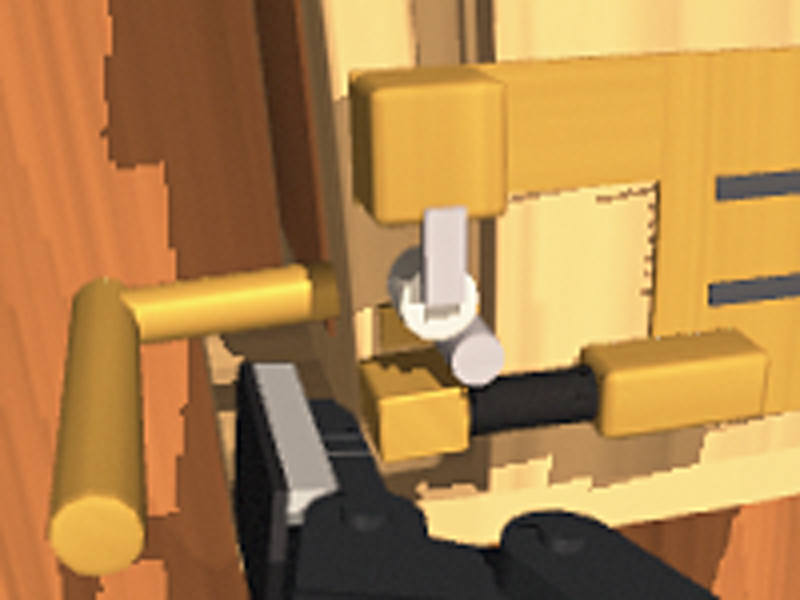

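The zoom shows the steel pin (475,355) past the white roller (435,300) and the upstand resting on the black buffer. The post stands free of both pads. I'll dwell hands-off, re-check, then draw the door out with the inner finger.

```bash
python3 - <<'E'
from h import *
from station import arm,optics
r=np.radians
arm.pause(1.2)
f=optics.grab_frame('wrist');cv2.imwrite('pics/w5.png',f['frame'][140:290,230:430,::-1])
old=cv2.imread('pics/w4.png')[140:290,230:430];print('diff',np.abs(old.astype(int)-f['frame'][140:290,230:430,::-1]).mean())
for t,v in((-2,.03),(4,.025),(10,.025),(16,.03),(26,.05),(36,.06),(46,.06),(56,.06),(64,.06),(72,.05)):
    hit=arm.line_to(*pose(r(t),.010,.117,-1),velocity=v,stop_force=20)
    s=arm.observe();print(t,hit,round(s['time'],2),np.round(s['wrist_force'],1))
    if hit:break
f=optics.grab_frame('wrist');cv2.imwrite('pics/w6.png',f['frame'][:,:,::-1])
f=optics.grab_frame('scene');cv2.imwrite('pics/s6.png',cv2.resize(f['frame'][60:260,130:400,::-1],None,fx=2.9,fy=2.9))
E
```

```text
diff 2.4966333333333335
-2 False 15.08 [1.  1.  0.4]
4 False 15.78 [-0.8  0.8  0.1]
10 False 16.48 [ 0.1 -1.2  0.5]
16 False 17.09 [-1.1 -0.2 -1.1]
26 False 17.7 [-0.1 -0.7  0.5]
36 False 18.23 [-0.3 -0.8  1.1]
46 False 18.77 [0.  0.5 1.1]
56 False 19.3 [ 0.9  0.8 -0.7]
64 False 19.76 [0.  0.4 0.5]
72 False 20.27 [-0.  -0.1  0.2]
```

View pics/w6.png

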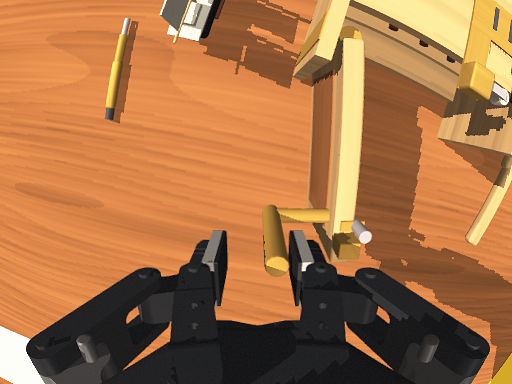

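View pics/s6.png

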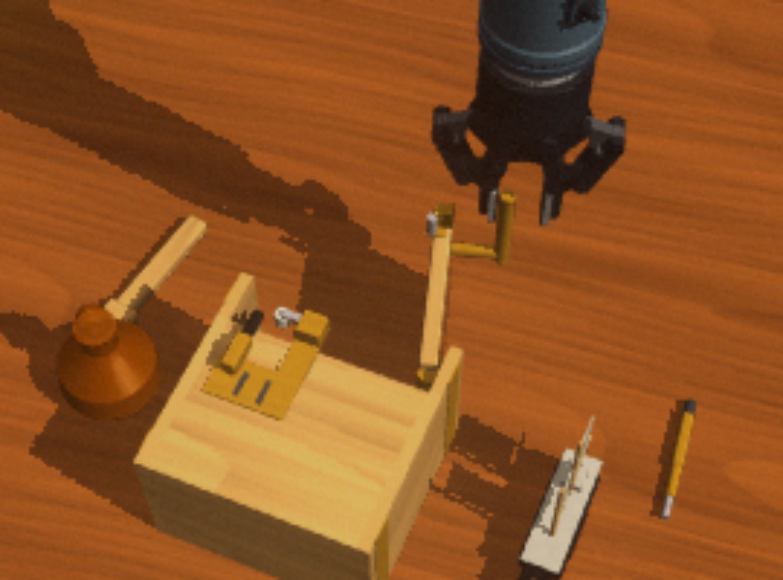

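The door now stands about 72° open, with the post on the inner pad. I'll centre the jaws, lift off, move away and verify.

```bash
python3 - <<'E'
from h import *
from station import arm,optics
r=np.radians
arm.line_to(*pose(r(72),.003,.117,-1),velocity=.03)
print(np.round(arm.observe()['wrist_force'],1))
p,R=pose(r(72),.003,.26,-1);print(arm.line_to(p,velocity=.1,stop_force=8))
arm.line_to([.42,.25,.3],velocity=.2)
s=arm.observe();print(s['time'],np.round(s['wrist_force'],1))
fs=[]
for n in['scene','side']:
    f=optics.grab_frame(n);cv2.imwrite(f'pics/{n}7.png',f['frame'][:,:,::-1])
    P,*_=cloud(f);A=(P[:,:2]-ORG)@rot(YAW)
    k=(P[:,2]>.138)&(P[:,2]<.168)&(abs(A[:,0]+.2)<.06)&(abs(A[:,1]-.07)<.06)
    m=np.median(P[k],0);print(n,k.sum(),m,'door deg',np.degrees(angle_of(m)))
    dp=(P[:,2]>.105)&(P[:,2]<.117)&(A[:,0]<-.12)&(A[:,0]>-.215)&(abs(A[:,1]-.03)<.06)
    l=cv2.fitLine(A[dp].astype(np.float32),cv2.DIST_HUBER,0,.01,.01).ravel();print('line',np.degrees(np.arctan2(l[0],l[1])))
    d0=np.load(n+'0.npz')
    dz=np.abs(f['frame'].astype(int)-d0['frame']).max(2)
    cv2.imwrite(f'pics/{n}7d.png',np.hstack([f['frame'][:,:,::-1],cv2.cvtColor(dz.clip(0,255).astype(np.uint8),cv2.COLOR_GRAY2BGR)])[::,::][:, :].copy() if 0 else dz.clip(0,255).astype(np.uint8))
a=cv2.imread('pics/w4.png')[140:290,230:430];b=cv2.imread('pics/w5.png')
cv2.imwrite('pics/w45.png',cv2.resize(np.hstack([a,b]),None,fx=2,fy=2))
E
```

```text
[-0.8  1.2  0.2]
False
23.3167 [-0.4  0.3  0.5]
scene 58 [0.48685716 0.09906606 0.15551688] door deg 72.37153725187126
line 73.99293
side 96 [0.48367675 0.10433554 0.15510423] door deg 74.44655728526665
line 76.929276
```

View pics/w45.png

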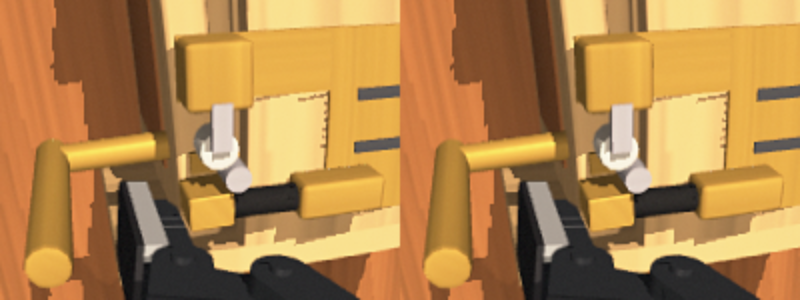

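View pics/scene7.png

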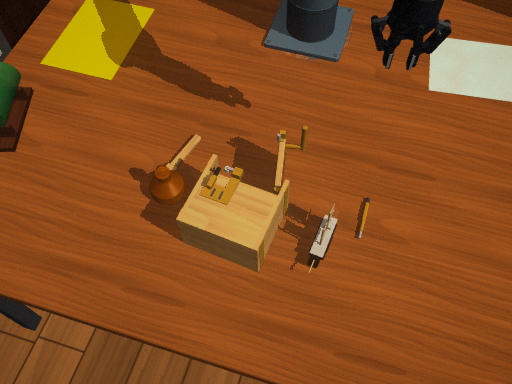

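View pics/scene7d.png

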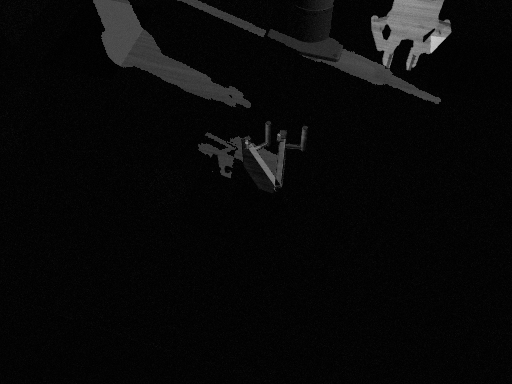

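The before and after frames show the door stayed latched through the dwell. It now stands 72–77° open and the bystanders haven't moved: the difference image shows only the door, the arm and shadows. Handing in.

```bash
python3 -c "
from station import arm
print(arm.hand_in())"
```

```text
the job is handed in; nothing more can be done
None
```

I tried the catch as you asked, and it snapped shut, held on its own and let the door back out. I handed the job in just after 23.3 s of the 45 s allowed; no verdict is reported.

- **Closing:** I pushed the pull slowly with one finger (11 mm/s mean speed), stopping when the force had changed by 8.5 N, and backed off at once. In the zoomed wrist picture the pin was past the roller, the upstand rested on the buffer, and both fingers were clear of the post.
- **Holding:** After 1.2 s hands-off the two pictures looked the same by eye. The raw pixel difference was about 2.5 grey levels, with no visible movement of the door.
- **Opening:** I drew the door out by the pull with the other finger, then lifted clear. Four estimates of the final angle gave 72, 74, 74 and 77 degrees. They disagree by about 5 degrees, but all are well above 60.
- **Other things on the bench:** The before/after difference from the scene camera shows only the door, the arm and shadows. The schooner, decanter, pin vise and bending tool show no change.

I could not read the buffer's compression directly. I take it as uncrushed because of the force limit and the slow push.

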